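Unlock the medicine box with the key from the crowded hook

ROBOT

A 6-joint arm with a two-finger parallel gripper is mounted at the origin on a cart in front of the work surface, level with it; the furniture and walls round the work are solid. World frame = base frame: x ahead of the robot, y to its left, z up, the work surface at z = 0. Lengths are in m, angles in rad, forces in N, time in s.
With the tool pointing down it reaches from about 0.275 to 0.725 m from the base axis. Payload 5.6 kg.
Tool frame: the origin (TCP) lies between the finger pads; the fingertips stand 22 mm ahead of it and the grasp point (between the pads) lies 3 mm ahead of it; z points along the fingers, y is the line along which they close (so a half turn about z gives the same grasp; the last joint's range is limited). The gripper opens to 85 mm and grips with 20 to 120 N. Pads are 22 mm wide; open, the fingers measure 114 mm over their backs; the gripper's body (76 mm by 85 mm) begins 54 mm behind the grasp point. The pads swing forward as they close: fully open they stand 13 mm farther back than shut.
Start: joints at [1.46, 0.255, 0.108, 0, -1.424, -0.285], TCP at [0.212, 0.507, 0.253] pointing down, gripper open.
Joint ranges: [-2.95, 2.95], [-1.21, 1.97], [-1.09, 1.5], [-2.87, 1.71], [-2.94, -0.07], [-3.05, 3.05]. Speed limits (rad/s): [2.57, 2.57, 3.14, 3.14, 3.14, 3.14].

INTERFACE

Orientations are given as a unit quaternion [w, x, y, z].
In Python, from rig import state, capture, close_job gives the robot as it stands. The module is installed in compiled form; this text tells all that it offers.
- The arm moves only by the tool play_rows, never from a script. Its argument "rows" is text: rows parted by semicolons, each of 7 numbers parted by spaces: the shift along the world's x, y, z normalised to -1 to 1, where 1 is 0.04 m, then the turn, a rotation vector about the world's x, y, z normalised to -1 to 1, where 1 is 6 degrees, then the opening, from -1 (shut) to 1 (fully open), so that 0 is half open. A call has exactly 5 rows; each row shifts and turns the commanded pose from where the row before left it; what a row does not reach is not made up. A row lasts 1/12 s, in which the tool goes at most 41.7 mm and 7.16 degrees, less where a joint would pass 70% of its speed; a pose out of reach is approached as far as the arm can. A call with a number of a shift or a turn outside -1 to 1 is refused whole. A call with a gripper value outside its range is refused whole. The fingers move at their own pace and stop on an object; "force" is the grip in N (left out, the last holds). Time passes only in rows, so rows that do not move let the fingers close, or fill a call up. It gives the time, the measured TCP pose, the force, the opening and the grip force at its end, in the units of the state.
- state(): the state, without advancing time (a new reading comes with each control period).
- capture(name): name is "side" or "top"; returns a dict with "img" (480x640x3 uint8, red, green, blue), "fx", "fy", "cx", "cy" (pixels), "R" (3x3) and "t" (3): a world point X has camera coordinates R X + t. Camera axes: x right, y down, z forward; pixel columns grow to the right and rows downward; lengths in m; the calibration is good to about 2 mm. A picture is of the moment at which its call begins. There is no depth.
- close_job(): hands the job in; it is judged then, once.
The state is a dict: "clock": time; "qpos": joint angles; "qd": joint speeds; "tau": joint torques, N m; "tcp_pos": TCP position; "tcp_rot": TCP orientation; "contact_force": force on the tool from outside, world axes, zero at the start; "ft_torque": the same for the moment, N m; "opening": opening from 0.0 (shut) to 1.0 (fully open); "grip_force": force on a finger pad.
Only numpy, scipy, OpenCV 4.12 (cv2) and the standard library are available. Lean on these libraries where they do the work, as an engineer would, in place of code of your own. Each camera call takes 0.05 s, during which the arm holds its last target. There are 200 camera calls.

TASK

Open the white medicine box: its key is the red one, hanging behind the blue one on the key rack. Hang the blue key on the rack's empty hook and let go of it, then take the red key off, push it fully home into the lock on top of the box, turn it clockwise (seen from above) as far as it goes and leave it in the lock. Then swing the lid open until it stands by itself at 50 degrees or more, leaving the yellow key and everything else on the worktop where it is.

Things in the scene. Friction and masses are not known exactly. Their poses are not given: they have to be found in the camera images.
- rack: Fixed wooden key rack, 250 wide (y), 88 deep, 156 high. Origin on the worktop under the middle of its upright board's front face; x points to the board's back, z up. Board 10 thick; a 10 mm thick foot reaches 78 mm out under the hooks. Three equal steel hooks point to -x, 137 mm up, at y = -85, 0, +85 mm; which of them is crowded, empty or single varies.
- hook_crowded: Hook with the red key (behind, 34 mm from the board) and the blue key (in front, 58 mm). Origin on the wire's axis at the board; axes as the rack's. 5 mm wire, straight and level along -x for 69 mm, then bent up, ending 79 mm out with its tip 11.5 mm above the axis. A key comes off by lifting it 14 mm (the eye allows 19) and drawing it along -x past the tip.
- hook_spare: The empty hook, for the blue key. Same shape and frame as hook_crowded. A key hangs well with the wire through its eye, anywhere on the straight wire.
- hook_single: The hook that holds the yellow key alone, 46 mm from the board; leave it alone. Same shape and frame as hook_crowded.
- red_key: Key of the medicine box: brass double-bit key with red plastic bow, 45 g, 107 long. Origin at the bit's tip on the shank's axis; z from bit to bow (up as it hangs), y across the flat bow and the bit's two wings, x through the eye along the wire. Bit z 0-12, 20 wide (y), 4.8 thick, first 2.5 mm slimmer; round shank 5.2 thick; collar z 46-50. Half a turn about z: same key.
- red_key_grip (a point): Where to grip the red key: on its axis 70 mm above the tip, axes as the key's. Bow z 50 to 107 mm from the tip, 40 wide (y), 10 thick (x), flat parallel sides (facing +-y) from z 50 to 96 mm; its eye is 24 mm wide, from z 74 mm to a peaked top at z 98 mm, from which the key hangs.
- blue_key: The key in front of the red one: same shape, size and frame as the red key, with a blue bow.
- blue_key_eye (a point): Point of the blue key where a hook wire's axis lies when the key hangs on it: on the key's axis, 95.4 mm above the tip.
- yellow_key_eye (a point): The same point of the yellow key (same shape), which hangs on its own hook and must be left there.
- medbox: White steel medicine box with green crosses, fixed, 180 deep (x), 240 wide (y), 110 high. Origin on the worktop under its middle; x points from its front, where the lock is, to the hinge side; z up. Its top is a fixed lock rail over the front 57 mm and the lid behind it.
- lock_mouth (a point): Middle of the keyhole's mouth, in a steel rosette on the lock rail, 112 mm above the worktop; axes as medbox. Slot 22.8 long (x) by 7.2 wide (y) in a 12 mm thick plate, mouth bevelled 3 mm; right under it the rotor with a slot 22.4 x 6.4. Floor 28 mm below the mouth: there the key is fully home. The key's y axis must lie along this x axis, either way round.
- lock (a joint): Angle of the lock's rotor, rad: 0 locked (slot in line), grows as the key turns clockwise seen from above, stop at 1.3. It takes about 0.05 N m, stays where left; the key has some 0.1 rad of play. It turns only with the key's tip over 25 mm below the mouth; a turned key cannot be pulled out. Its cam holds the lid down until about 0.75.
- lid (a joint): Angle of the lid, rad: 0 shut, grows as it swings up, stop at 1.75. 0.3 kg; a friction hinge holds it at any angle (about 8 N up at the knob lifts it). While locked it gives a degree or so.
- lid_knob (a point): Middle of the round steel knob on the lid, 26 mm thick, at the height to grip it: 20 mm above the lid (knob 30 high, widest from 16 to 27 mm). It lies 84 mm behind the keyhole and 64 mm in front of the hinge line. Axes turn with the lid; z is the lid's normal.
- lid_hinge (a point): Middle of the lid's hinge line, which runs along the box's y axis at its back, level with the lid's top. The knob swings about it, up and then towards the box's +x.
- mug: Green mug, 86 x 116 x 94 mm, standing between the sink and the box. Bystander. Origin under it.
- pepper_mill: Dark wooden pepper mill, 58 thick, 150 high, close beside the rack's +y end. Bystander. Origin under its middle.
- salt_shaker: Glass salt shaker with grey top, 44 thick, 90 high, close to the front of the box, on its lock side. Bystander. Origin under its middle.
- jam_jar: Jam jar with white lid, 68 thick, 84 high, close to the box's +y side. Bystander. Origin under its middle.
- spice_jar: Spice jar with red lid, 45 thick, 106 high, close to the hinge side of the box. Bystander. Origin under its middle.
Mind the look-alikes: they are no part of the job. Of the things that look like the blue_key, the smaller one is meant.

How it is judged:
By the outcome, as a careful person would: the job done as asked, in the order asked, and still so for the second after the job is handed in, with the robot touching nothing.
It also fails if it takes over 67 s, if anything falls off the work surface, if the arm or the gripper's body presses on something with over 40 N, if the wrist force passes 120 N, or if a joint passes its speed limit or range.

## Working session

There is one attempt and no reset: what is moved stays moved. The work goes in short steps, Python scripts to look and compute and a tool call to move; the robot and the scene stay as the last step left them, time stands still between calls to the robot, and variables do not carry over. Pictures are saved under pics/ and viewed, at most 10 in all, crops included, and the job is handed in when it is done.

Besides the shell and the picture viewer there is one more tool, called as name(argument=value, ...), one argument or row to a line, values as JSON. play_rows: Moves the arm, as the interface text tells. Its arguments: {"type":"object","properties":{"rows":{"type":"string"},"force":{"type":"number"}},"required":["rows"]}

```bash
mkdir -p pics
python3 - <<'E'
from rig import state,capture
import cv2,numpy as np,pickle
s=state();print(s['clock'],s['tcp_pos'],s['tcp_rot'],s['opening'])
for n in('side','top'):
    c=capture(n);pickle.dump(c,open(n+'0.pkl','wb'));cv2.imwrite(f'pics/{n}0.png',c['img'][:,:,::-1])
    print(n,c['fx'],c['cx'],c['cy'],np.round(c['R'],3).tolist(),c['t'],-c['R'].T@c['t'])
E
```

```text
0.0 [0.21183384 0.50705443 0.25238973] [ 9.52049304e-04  9.80476531e-01 -1.96633787e-01 -1.40536352e-04] 0.9995085667688722
side 460.76477965995645 316.36342237824016 229.2091741740066 [[0.679, -0.734, -0.01], [-0.559, -0.509, -0.654], [0.475, 0.45, -0.756]] [-0.36287224  0.37746303  1.02203322] [-0.02750912 -0.53453116  1.01598533]
top 553.1764759366513 320.0270174740382 234.6072518155142 [[-0.248, -0.969, 0.003], [-0.933, 0.238, -0.268], [0.259, -0.07, -0.963]] [0.14282227 0.55016467 1.39654133] [0.18750355 0.10454464 1.49242081]
```

View pics/side0.png

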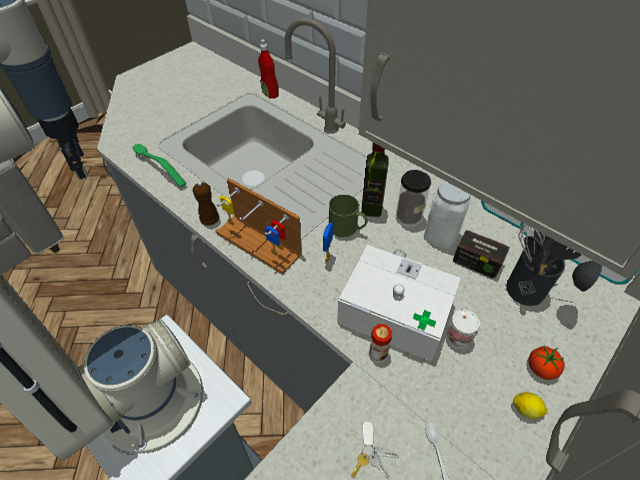

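View pics/top0.png

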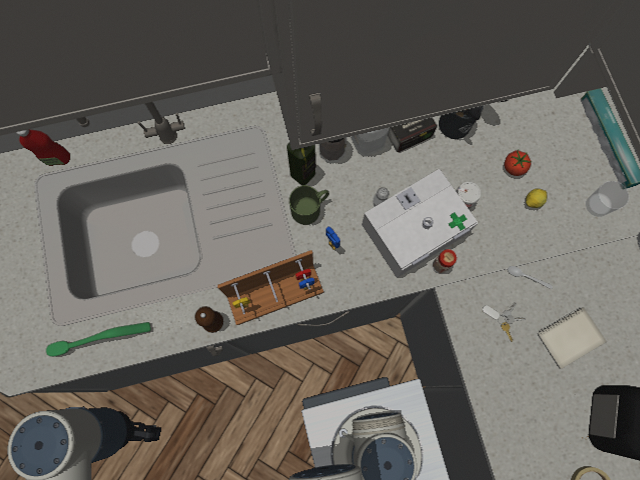

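Blue candidates: the one on the rack hook (side 272,235; top 307,283) and the one standing on the worktop (side 327,240; top 333,238). The one on the rack hangs in front of the red key and looks smaller, so it fits. I'll confirm that in an enlarged crop.

Run:
```python
import cv2,pickle,numpy as np
s=pickle.load(open('side0.pkl','rb'))['img'];t=pickle.load(open('top0.pkl','rb'))['img']
r=lambda a,x,y,w,h:cv2.resize(a[y:y+h,x:x+w],(400,300),interpolation=cv2.INTER_CUBIC)
o=np.vstack([np.hstack([r(s,205,175,140,105),r(t,215,225,140,105)]),np.hstack([r(s,330,235,160,120),r(t,350,160,140,105)])])
cv2.imwrite('pics/crop0.png',o[:,:,::-1])
```

```text
(no output)
```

View pics/crop0.png

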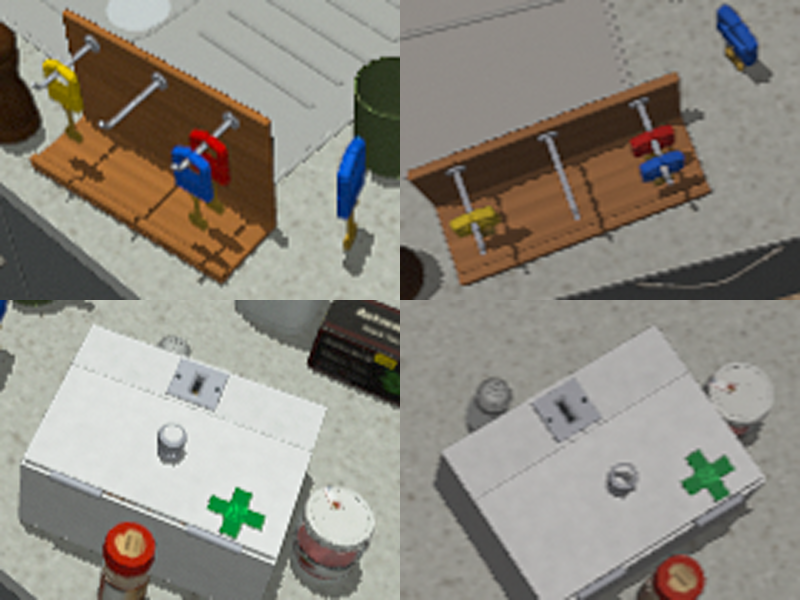

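The crop confirms it: the smaller blue key hangs on the right-hand hook in front of the red one (top ~307,283), and the larger blue key standing loose by the mug is a decoy. The middle hook (top tip ~277,301) is empty, and yellow hangs on the left one. The keyhole is at side ~(409,268) and top ~(408,198). Next I'll fit the rack and box poses from points I've picked.

```bash
cat > h.py <<'E'
import numpy as np,cv2,pickle
from scipy.optimize import least_squares
def proj(c,X):
    p=np.atleast_2d(X)@c['R'].T+c['t'];return np.c_[c['fx']*p[:,0]/p[:,2]+c['cx'],c['fy']*p[:,1]/p[:,2]+c['cy']]
def tri(cs,ps):
    f=lambda X:np.concatenate([(proj(c,X)-p).ravel() for c,p in zip(cs,ps)])
    r=least_squares(f,[.4,.1,.1]);return r.x,r.fun
def ray(c,p,z):
    d=c['R'].T@np.array([(p[0]-c['cx'])/c['fx'],(p[1]-c['cy'])/c['fy'],1]);o=-c['R'].T@c['t'];return o+d*(z-o[2])/d[2]
def place(q,L):
    x,y,a=q[:3];L=np.atleast_2d(L);return np.c_[x+np.cos(a)*L[:,0]-np.sin(a)*L[:,1],y+np.sin(a)*L[:,0]+np.cos(a)*L[:,1],L[:,2]]
def mask(img,lo,hi):
    return cv2.inRange(cv2.cvtColor(img,cv2.COLOR_RGB2HSV),np.array(lo),np.array(hi))
E
python3 - <<'E'
from h import *
S=pickle.load(open('side0.pkl','rb'));T=pickle.load(open('top0.pkl','rb'))
cs=lambda u,v:(205+u/2.857-.3,175+v/2.857-.3)
ct=lambda u,v:(215+(u-400)/2.857-.3,225+v/2.857-.3)
bs=lambda u,v:(330+u/2.5-.3,235+(v-300)/2.5-.3)
bt=lambda u,v:(350+(u-400)/2.857-.3,160+(v-300)/2.857-.3)
# rack: hook bases & tips
Lr=[];ps=[];pt=[]
for y,a,b,c,d in[(-.085,(232,122),(640,102),None,None),(0,(159,80),(547,137),(102,126),(577,218)),(.085,(92,43),(456,171),(38,87),(483,252))]:
    Lr.append((0,y,.137));ps.append(cs(*a));pt.append(ct(*b))
    if c:Lr.append((-.078,y,.1475));ps.append(cs(*c));pt.append(ct(*d))
def fit(L,ps,pt,q0):
    L=np.array(L,float);ps=np.array(ps);pt=np.array(pt)
    out=[]
    for w in((1,1),(1,0),(0,1)):
        f=lambda q:np.concatenate([w[0]*(proj(S,place(q,L))-ps).ravel(),w[1]*(proj(T,place(q,L))-pt).ravel()])
        r=least_squares(f,q0);out.append(r.x);print(w,np.round(r.x,4),'res',np.round(r.fun,1).tolist() if w==(1,1) else np.abs(r.fun).max())
    return out[0]
q=fit(Lr,ps,pt,[.35,.3,0.3])
for n,p in zip(Lr,zip(ps,pt)): print(n,tri([S,T],p)[0].round(4))
# box
Lb=[(-.09,-.12,.11),(-.09,.12,.11),(.09,.12,.11)]
B=fit(Lb,[bs(92,325),bs(327,405),bs(285,555)],[bt(443,453),bt(655,326),bt(763,483)],[.5,-.1,3.0])
B2=fit([Lb[0],Lb[1]],[bs(92,325),bs(327,405)],[bt(443,453),bt(655,326)],[.5,-.1,3.0])
k=tri([S,T],[bs(198,383),bt(566,410)]);print('slot',k)
kn=tri([S,T],[bs(172,433),bt(622,479)]);print('knob',kn)
for X in(k[0],kn[0]):
    d=X[:2]-B[:2];c,s=np.cos(B[2]),np.sin(B[2]);print(c*d[0]+s*d[1],-s*d[0]+c*d[1])
for n,lo,hi in[('blue',(105,120,60),(130,255,255)),('red',(0,150,60),(8,255,255)),('yellow',(22,120,60),(35,255,255))]:
    ps=[]
    for C in(S,T):
        m=mask(C['img'],lo,hi);N,l,st,ce=cv2.connectedComponentsWithStats(m)
        print(n,[(ce[i].round(1).tolist(),int(st[i,4])) for i in range(1,N) if st[i,4]>15])
pickle.dump((q,B),open('fit.pkl','wb'))
import rig
s=rig.state();from scipy.spatial.transform import Rotation as R
print(R.from_quat(np.roll(s['tcp_rot'],-1)).as_matrix().round(3))
E
```

```text
(1, 1) [0.4909 0.1599 0.116 ] res [-0.3, -0.1, 0.3, 0.8, -0.2, -0.2, 0.0, 0.7, -1.9, -0.6, -0.2, -0.3, 0.4, -0.7, 0.2, -0.6, -0.1, -0.5, 0.1, -0.0]
(1, 0) [0.4921 0.1596 0.1201] res 1.4641247310109975
(0, 1) [0.4899 0.1602 0.1133] res 0.35898755677584404
(0, -0.085, 0.137) [0.5004 0.0748 0.1371]
(0, 0, 0.137) [0.4898 0.1607 0.1399]
(-0.078, 0, 0.1475) [0.4131 0.1514 0.146 ]
(0, 0.085, 0.137) [0.4798 0.2437 0.1405]
(-0.078, 0.085, 0.1475) [0.4062 0.2355 0.142 ]
(1, 1) [ 0.5399 -0.2639  3.4588] res [-0.7, -0.2, 0.1, -0.1, -2.6, 2.8, -0.8, -0.4, -0.8, -1.7, 1.8, -2.6]
(1, 0) [ 0.5433 -0.2649  3.4754] res 1.5922395619502936
(0, 1) [ 0.5364 -0.2615  3.4375] res 1.3244021494905382
(1, 1) [ 0.5379 -0.2644  3.4516] res [-0.7, 0.2, -0.0, 0.9, -0.4, -0.2, 0.0, -1.0]
(1, 0) [ 0.54   -0.2645  3.4563] res 0.37077572839251616
(0, 1) [ 0.5361 -0.2641  3.4471] res 0.33280190171137747
slot (array([ 0.59839338, -0.24501757,  0.11272527]), array([-0.31426725,  0.13804864,  0.1225967 , -0.35710407]))
knob (array([ 0.51658736, -0.26855644,  0.14032212]), array([-0.77832832,  0.3405967 ,  0.29392744, -0.91851837]))
-0.061462907218552215 0.00032305822604928106
0.023603849958671833 -0.0028311371021012225
blue [([327.3, 236.3], 199), ([272.3, 235.2], 165)]
blue [([332.6, 236.8], 155), ([306.1, 282.3], 87)]
red [([268.1, 73.2], 443), ([279.1, 228.7], 135), ([380.8, 335.4], 257), ([544.1, 365.2], 620), ([549.3, 349.4], 25), ([557.4, 355.0], 31)]
red [([38.2, 143.6], 451), ([515.5, 164.9], 334), ([521.5, 153.6], 23), ([526.6, 158.0], 20), ([446.6, 258.3], 149), ([303.0, 273.1], 95)]
yellow [([372.8, 159.0], 32), ([227.0, 204.7], 149), ([229.9, 220.4], 17), ([273.7, 250.4], 23), ([327.1, 256.7], 28), ([483.9, 258.8], 36), ([529.7, 405.1], 653), ([360.0, 463.7], 143)]
yellow [([302.5, 151.7], 19), ([536.1, 197.8], 310), ([240.8, 301.8], 100)]
[[ 0.923 -0.386 -0.001]
 [-0.386 -0.923 -0.002]
 [ 0.     0.002 -1.   ]]
```

play_rows(
  rows="0.385 -0.73 0 0 0 0.326 0.5;0.385 -0.73 0 0 0 0.326 0.5;0.385 -0.73 0 0 0 0.326 0.5;0.385 -0.73 0 0 0 0.326 0.5;0.385 -0.73 0 0 0 0.326 0.5",
  force=40,
)

```text
clock: 0.52
tcp_pos: [0.2892, 0.3598, 0.2529]
tcp_rot: [0.0, 0.994, -0.111, -0.0]
contact_force: [0.7, -0.3, 0.2]
opening: 0.75
grip_force: 0.0
```

play_rows(
  rows="0.385 -0.73 0 0 0 0.326 0.5;0.385 -0.73 0 0 0 0.326 0.5;0.385 -0.73 0 0 0 0.326 0.5;0.385 -0.73 0 0 0 0.326 0.5;0.385 -0.73 0 0 0 0.326 0.5",
)

```text
clock: 0.93
tcp_pos: [0.3662, 0.2138, 0.2531]
tcp_rot: [0.0, 1.0, -0.026, -0.0]
contact_force: [0.5, 0.9, 0.2]
opening: 0.75
grip_force: 0.0
```

play_rows(
  rows="0.385 -0.73 0 0 0 0.326 0.5;0.385 -0.73 0 0 0 0.326 0.5;0.385 -0.73 0 0 0 0.326 0.5;0.385 -0.73 0 0 0 0.326 0.5;0.385 -0.73 0 0 0 0.326 0.5",
)

```text
clock: 1.35
tcp_pos: [0.4432, 0.0678, 0.2531]
tcp_rot: [-0.0, 0.998, 0.059, -0.0]
contact_force: [-0.2, 0.5, -0.2]
opening: 0.748
grip_force: 0.0
```

```bash
cat >> h.py <<'E'
from scipy.spatial.transform import Rotation as Rot
def st():
    import rig
    s=rig.state();M=Rot.from_quat(np.roll(s['tcp_rot'],-1)).as_matrix()
    print('t',round(s['clock'],2),'p',s['tcp_pos'].round(4) if hasattr(s['tcp_pos'],'round') else s['tcp_pos'],'yang',np.degrees(np.arctan2(M[1,1],M[0,1])).round(2)%180,'z',M[:,2].round(3),'op',round(s['opening'],3),'g',round(s['grip_force'],1),'F',np.round(s['contact_force'],1),'q',np.round(s['qpos'],2))
    return s,M
E
python3 - <<'E'
from h import *
st();S=pickle.load(open('side0.pkl','rb'));T=pickle.load(open('top0.pkl','rb'));q,B=pickle.load(open('fit.pkl','rb'))
# compare visible key centroids with the predicted ones (bow centre)
for n,x,y,a,b in[('blue',-.058,-.085,(272.3,235.2),(306.1,282.3)),('red',-.034,-.085,(279.1,228.7),(303,273.1)),('yel',-.046,.085,(227,204.7),(240.8,301.8))]:
    X=place(q,[(x,y,.122)]);print(n,X.round(4),proj(S,X).round(1),a,proj(T,X).round(1),b,tri([S,T],[a,b])[0].round(4))
E
```

```text
t 1.35 p [0.4432 0.0678 0.2531] yang 96.76 z [-0.  0. -1.] op 0.748 g 0.0 F [-0.2  0.5 -0.2] q [ 0.5   0.05 -0.14 -0.   -1.38  1.19]
blue [[0.4431 0.0687 0.122 ]] [[271.7 235. ]] (272.3, 235.2) [[306.7 282.5]] (306.1, 282.3) [0.4452 0.0698 0.1183]
red [[0.467  0.0715 0.122 ]] [[277.7 229.2]] (279.1, 228.7) [[303.4 273.7]] (303, 273.1) [0.4702 0.0715 0.1205]
yel [[0.4354 0.239  0.122 ]] [[226.1 204.2]] (227, 204.7) [[241.  302.2]] (240.8, 301.8) [0.4376 0.2396 0.1176]
```

play_rows(
  rows="0.02 0.025 -0.8 0 0 0 0.5;0 0 -0.8 0 0 0 0.5;0 0 -0.8 0 0 0 0.5;0 0 -0.6 0 0 0 0.5;0 0 -0.38 0 0 0 0.5",
)

```text
clock: 1.77
tcp_pos: [0.4419, 0.0696, 0.115]
tcp_rot: [0.001, 0.998, 0.058, -0.002]
contact_force: [0.5, -0.0, -0.2]
opening: 0.75
grip_force: 0.0
```

play_rows(
  rows="0 0 0 0 0 0 -1;0 0 0 0 0 0 -1;0 0 0 0 0 0 -1;0 0 0 0 0 0 -1;0 0 0 0 0 0 -1",
  force=40,
)

```text
clock: 2.18
tcp_pos: [0.4445, 0.0709, 0.1192]
tcp_rot: [-0.0, 0.998, 0.058, 0.001]
contact_force: [-1.0, -0.9, -0.3]
opening: 0.462
grip_force: 43.1
```

Run:
```python
from h import *
from rig import capture
st();cs=[capture(n) for n in('side','top')]
r=lambda a,x,y,w,h:cv2.resize(a[y:y+h,x:x+w],(400,300),interpolation=cv2.INTER_CUBIC)
cv2.imwrite('pics/grip1.png',np.hstack([r(cs[0]['img'],205,175,140,105),r(cs[1]['img'],215,225,140,105)])[:,:,::-1])
```

```text
t 2.18 p [0.4445 0.0709 0.1192] yang 96.67 z [ 0.002  0.001 -1.   ] op 0.462 g 43.1 F [-1.  -0.9 -0.3] q [ 0.51  0.15 -0.39  0.   -1.03  1.18]
```

View pics/grip1.png

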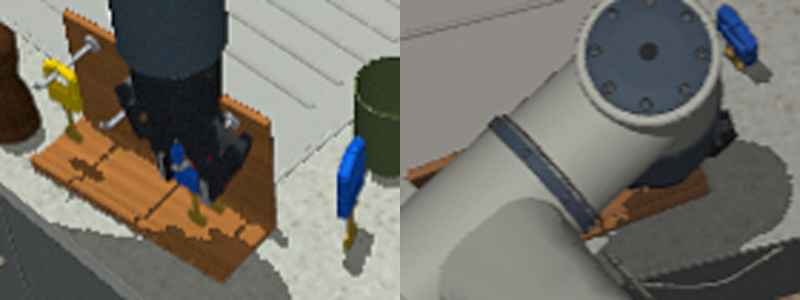

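The gripper holds the blue key by the flats of its bow at opening 0.46 (about 39 mm). The arm hides the top view here. Next I'll lift it, draw it off and move across to the middle hook.

play_rows(
  rows="0 0 0.2 0 0 0 -1;0 0 0.2 0 0 0 -1;0 0 0 0 0 0 -1;0 0 0 0 0 0 -1;-0.14 -0.016 0 0 0 0 -1",
)

```text
clock: 2.7
tcp_pos: [0.4387, 0.07, 0.1342]
tcp_rot: [-0.0, 0.998, 0.058, 0.0]
contact_force: [0.0, 0.3, 0.3]
opening: 0.462
grip_force: 43.0
```

play_rows(
  rows="-0.28 -0.033 0 0 0 0 -1;-0.28 -0.033 0 0 0 0 -1;-0.28 -0.033 0 0 0 0 -1;-0.14 -0.016 0 0 0 0 -1;0 0 0 0 0 0 -1",
)

```text
clock: 3.12
tcp_pos: [0.3978, 0.065, 0.1341]
tcp_rot: [-0.0, 0.998, 0.058, -0.0]
contact_force: [-0.6, -0.1, -1.0]
opening: 0.466
grip_force: 43.0
```

play_rows(
  rows="-0.061 0.525 0 0 0 0 -1;-0.061 0.525 0 0 0 0 -1;-0.061 0.525 0 0 0 0 -1;-0.061 0.525 0 0 0 0 -1;0 0 0 0 0 0 -1",
)

```text
clock: 3.53
tcp_pos: [0.3898, 0.1521, 0.1343]
tcp_rot: [-0.0, 0.998, 0.059, 0.001]
contact_force: [-0.3, 0.8, 0.6]
opening: 0.461
grip_force: 43.1
```

Run:
```python
from h import *
from rig import capture
s,M=st();c=capture('side');q,B=pickle.load(open('fit.pkl','rb'))
d=s['tcp_pos'][:2]-q[:2];print('rack frame',np.cos(q[2])*d[0]+np.sin(q[2])*d[1],-np.sin(q[2])*d[0]+np.cos(q[2])*d[1])
cv2.imwrite('pics/b2.png',cv2.resize(c['img'][160:290,180:340],None,fx=4,fy=4,interpolation=cv2.INTER_CUBIC)[:,:,::-1])
```

```text
t 3.53 p [0.3898 0.1521 0.1343] yang 96.8 z [ 0.001  0.001 -1.   ] op 0.461 g 43.1 F [-0.3  0.8  0.6] q [ 0.75  0.07 -0.43  0.   -1.07  0.94]
rack frame -0.10128253076591061 0.0039668910232692174
```

View pics/b2.png

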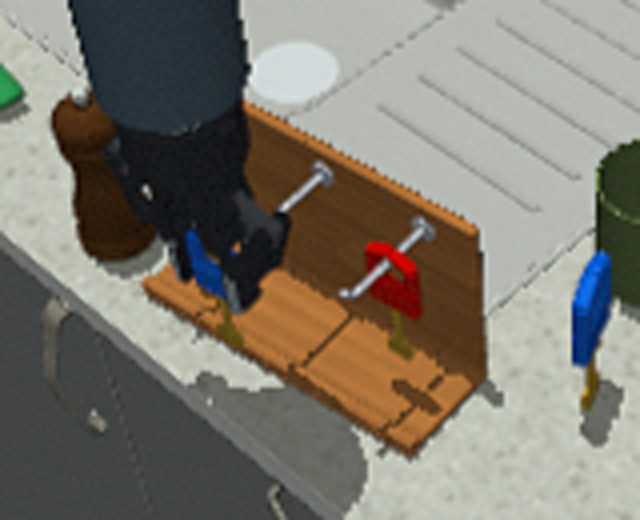

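The blue key is off the rack at crop (212,265) and the red one still hangs on its hook. Now I'll push blue onto the middle hook.

play_rows(
  rows="0 -0.02 0 0 0 0 -1;0.2 0.01 0 0 0 0 -1;0.3 0.025 0 0 0 0 -1;0.3 0.025 0 0 0 0 -1;0.3 0.03 0 0 0 0 -1",
)

```text
clock: 4.0
tcp_pos: [0.4345, 0.1513, 0.1341]
tcp_rot: [0.0, 0.998, 0.058, 0.0]
contact_force: [-0.1, -0.2, -0.6]
opening: 0.458
grip_force: 43.1
```

play_rows(
  rows="0.2 0.02 0 0 0 0 -1;0 0 0 0 0 0 -1;0 0 -0.13 0 0 0 -1;0 0 -0.13 0 0 0 -1;0 0 -0.13 0 0 0 -1",
)

```text
clock: 4.42
tcp_pos: [0.4407, 0.1525, 0.1179]
tcp_rot: [0.0, 0.998, 0.058, -0.0]
contact_force: [-5.8, -0.9, 26.6]
opening: 0.46
grip_force: 46.7
```

Run:
```python
from h import *
from rig import capture
s,M=st();c=capture('side');q,B=pickle.load(open('fit.pkl','rb'))
d=s['tcp_pos'][:2]-q[:2];print('rack frame',np.cos(q[2])*d[0]+np.sin(q[2])*d[1],-np.sin(q[2])*d[0]+np.cos(q[2])*d[1])
```

```text
t 4.42 p [0.4407 0.1525 0.1179] yang 96.66 z [-0. -0. -1.] op 0.46 g 46.7 F [-5.8 -0.9 26.6] q [ 0.67  0.18 -0.35 -0.   -1.04  1.02]
rack frame -0.050730746441466336 -0.0014859262291499293
```

play_rows(
  rows="0 0 0.03 0 0 0 -1;0 0 0 0 0 0 -0.03;0 0 0 0 0 0 0.1;0 0 0 0 0 0 0.3;0 0 0 0 0 0 0.5",
)

```text
clock: 4.88
tcp_pos: [0.4412, 0.1529, 0.1196]
tcp_rot: [-0.0, 0.998, 0.058, -0.0]
contact_force: [-0.5, -0.5, -0.1]
opening: 0.75
grip_force: 0.0
```

play_rows(
  rows="0 0 0 0 0 0 0.5;0 0 0.3 0 0 0 0.5;0 0 0.5 0 0 0 0.5;0 0 0.7 0 0 0 0.5;0 0 0.7 0 0 0 0.5",
)

```text
clock: 5.3
tcp_pos: [0.4408, 0.1525, 0.2083]
tcp_rot: [0.0, 0.998, 0.058, -0.001]
contact_force: [1.1, -0.4, -0.0]
opening: 0.748
grip_force: 0.0
```

Run:
```python
from h import *
from rig import capture
s,M=st();c=capture('side');q,B=pickle.load(open('fit.pkl','rb'))
cv2.imwrite('pics/b3.png',cv2.resize(c['img'][160:290,180:340],None,fx=4,fy=4,interpolation=cv2.INTER_CUBIC)[:,:,::-1])
```

```text
t 5.3 p [0.4408 0.1525 0.2083] yang 96.66 z [-0.001 -0.001 -1.   ] op 0.748 g 0.0 F [ 1.1 -0.4 -0. ] q [ 0.67  0.11 -0.19 -0.   -1.28  1.02]
```

View pics/b3.png

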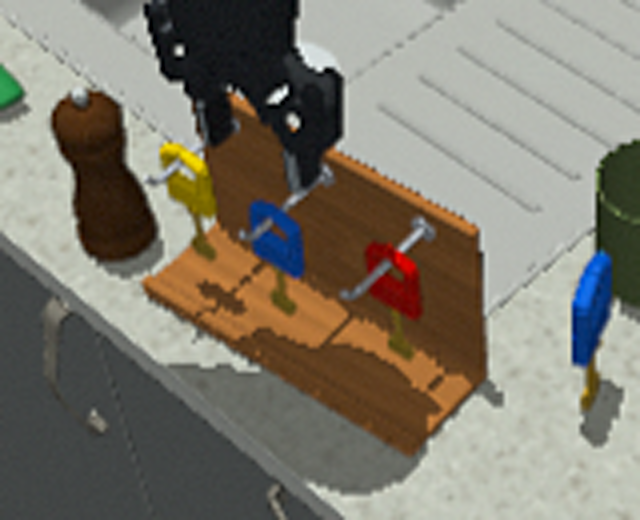

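Blue hangs freely on the middle hook at crop (275,238), yellow is undisturbed at (187,180), and red is still at (395,280) with nothing in front of it. Next, the red key.

play_rows(
  rows="0.167 -0.506 0 0 0 0 0.5;0.167 -0.506 0 0 0 0 0.5;0.167 -0.506 0 0 0 0 0.5;0.167 -0.506 0 0 0 0 0.5;0 0 0 0 0 0 0.5",
)

```text
clock: 5.77
tcp_pos: [0.4685, 0.0695, 0.2075]
tcp_rot: [0.0, 0.998, 0.057, -0.0]
contact_force: [-0.1, 0.6, -0.1]
opening: 0.75
grip_force: 0.0
```

play_rows(
  rows="0 0 0 0 0 0 0.5;0 0 -0.6 0 0 0 0.5;0 0 -0.6 0 0 0 0.5;0 0 -0.6 0 0 0 0.5;0 0 -0.45 0 0 0 0.5",
)

```text
clock: 6.18
tcp_pos: [0.467, 0.0724, 0.1158]
tcp_rot: [-0.0, 0.998, 0.058, -0.001]
contact_force: [-0.4, -0.2, -0.2]
opening: 0.748
grip_force: 0.0
```

play_rows(
  rows="0 0 0 0 0 0 0.5;0 0 0 0 0 0 -1;0 0 0 0 0 0 -1;0 0 0 0 0 0 -1;0 0 0 0 0 0 -1",
  force=70,
)

```text
clock: 6.6
tcp_pos: [0.4691, 0.0724, 0.1192]
tcp_rot: [-0.001, 0.998, 0.058, 0.002]
contact_force: [0.1, 0.6, 3.9]
opening: 0.455
grip_force: 70.1
```

Run:
```python
from h import *
s,M=st();q,B=pickle.load(open('fit.pkl','rb'))
d=s['tcp_pos'][:2]-q[:2];print('rack frame',np.cos(q[2])*d[0]+np.sin(q[2])*d[1],-np.sin(q[2])*d[0]+np.cos(q[2])*d[1])
```

```text
t 6.6 p [0.4691 0.0724 0.1192] yang 96.69 z [ 0.003  0.001 -1.   ] op 0.455 g 70.1 F [0.1 0.6 3.9] q [ 0.48  0.19 -0.33  0.   -1.05  1.2 ]
rack frame -0.031808292688249494 -0.08430610707568968
```

play_rows(
  rows="0 0 0.2 0 0 0 -1;0 0 0.2 0 0 0 -1;0 0 0 0 0 0 -1;-0.14 -0.016 0 0 0 0 -1;-0.3 -0.035 0 0 0 0 -1",
)

```text
clock: 7.02
tcp_pos: [0.4506, 0.07, 0.1336]
tcp_rot: [-0.0, 0.998, 0.058, 0.0]
contact_force: [-0.5, -0.1, -0.7]
opening: 0.455
grip_force: 70.2
```

play_rows(
  rows="-0.3 -0.035 0 0 0 0 -1;-0.3 -0.035 0 0 0 0 -1;-0.3 -0.035 0 0 0 0 -1;-0.3 -0.035 0 0 0 0 -1;0 0 0 0 0 0 -1",
)

```text
clock: 7.43
tcp_pos: [0.4, 0.0636, 0.1334]
tcp_rot: [-0.0, 0.998, 0.058, -0.001]
contact_force: [0.6, -0.7, -0.8]
opening: 0.456
grip_force: 70.2
```

play_rows(
  rows="0 0 0.5 0 0 0 -1;0 0 0.7 0 0 0 -1;0 0 0.7 0 0 0 -1;0 0 0.7 0 0 0 -1;0 0 0 0 0 0 -1",
)

```text
clock: 7.85
tcp_pos: [0.4052, 0.0648, 0.2431]
tcp_rot: [-0.001, 0.998, 0.058, 0.005]
contact_force: [1.3, 0.6, -0.3]
opening: 0.455
grip_force: 70.3
```

Run:
```python
from h import *
from rig import capture
s,M=st()
for n in('side','top'):
    c=capture(n);pickle.dump(c,open(n+'1.pkl','wb'))
    for lo,hi in[((0,150,50),(8,255,255)),((105,120,60),(130,255,255))]:
        m=mask(c['img'],lo,hi);N,l,t,ce=cv2.connectedComponentsWithStats(m);print(n,[(ce[i].round(1).tolist(),int(t[i,4])) for i in range(1,N) if t[i,4]>15])
    p=s['tcp_pos'];print(proj(c,p+[0,0,-.003]).round(1),'tip',proj(c,p+[0,0,-.0776]).round(1))
# box edges from picture 0: refine corner pixels & yaw by line fits on the lid gap/back edge
for n in('side','top'):
    c=pickle.load(open(n+'0.pkl','rb'));g=cv2.cvtColor(c['img'],cv2.COLOR_RGB2GRAY)
    x,y,w,h=(385,250,50,40) if n=='side' else (385,180,50,40)
    np.set_printoptions(linewidth=250)
    sx,sy=(402,260) if n=='side' else (401,191)
    print(n,sx,sy);print(g[sy:sy+16,sx:sx+16])
```

```text
t 7.85 p [0.4052 0.0648 0.2431] yang 96.69 z [ 0.01   0.003 -1.   ] op 0.455 g 70.3 F [ 1.3  0.6 -0.3] q [ 0.55 -0.03 -0.24  0.   -1.35  1.14]
side [([268.3, 73.3], 434), ([253.1, 210.4], 107), ([380.8, 335.4], 257), ([544.0, 365.3], 620), ([549.3, 349.4], 25), ([557.5, 354.9], 30)]
side [([243.6, 212.8], 17), ([250.0, 221.9], 103), ([327.3, 236.3], 198)]
[[256.6 212.1]] tip [[260.  233.1]]
top [([42.7, 145.3], 575), ([515.4, 165.0], 342), ([521.5, 153.6], 23), ([526.6, 158.0], 20), ([446.5, 258.5], 155)]
top []
[[311.4 288.4]] tip [[311.8 293.8]]
side 402 260
[[182 182 185 181 183 181 193 210 219 209 197 190 186 182 176 179]
 [180 183 185 183 183 182 182 181 183 192 212 220 211 199 193 190]
 [184 186 185 183 184 184 180 183 183 182 183 190 192 211 221 212]
 [186 186 184 185 185 184 164 177 179 179 184 182 180 183 191 198]
 [174 186 183 184 185 180 149 152 162 170 173 178 185 183 179 180]
 [138 186 183 186 182 169 142 104 136 152 159 167 183 184 183 182]
 [164 184 184 185 180 154 117  84  88 109 151 179 183 183 184 182]
 [185 183 184 183 170 140  73  70  86 128 164 184 184 186 182 18
[... 924 characters left out ...]
 143 146 147 146 143 145 147]
 [148 149 149 139  99  35  44  81 114 138 148 147 148 148 147 147]
 [148 149 149 151 126  61  31  54 103 132 140 147 147 147 145 147]
 [149 147 148 149 140 105  50  46  82 115 133 142 147 147 146 146]
 [151 152 149 149 149 138 103  55  54  84 112 135 145 147 147 146]
 [120  91 130 149 149 150 132  79  30  47  92 119 133 147 147 147]
 [114  76 127 148 146 150 140 102  60  88 121 139 147 148 147 147]
 [124 145 148 149 147 148 150 137 124 137 149 148 149 147 136 142]
 [125 126 147 147 148 146 148 148 147 150 148 148 148 136 150 177]
 [142 120 147 147 146 147 148 149 148 148 147 135 106 138 179 168]
 [174 151 132 147 149 149 149 148 148 136 142 169 175 152 153 176]]
```

Run:
```python
from h import *
q,B=pickle.load(open('fit.pkl','rb'))
for n,box in(('side',(398,258,24,20)),('top',(397,188,24,22))):
    c=pickle.load(open(n+'0.pkl','rb'));g=cv2.cvtColor(c['img'],cv2.COLOR_RGB2GRAY).astype(np.float32)
    x,y,w,h=box;sub=g[y:y+h,x:x+w];plate=184 if n=='side' else 148
    wt=np.clip(plate-8-sub,0,None);m=(wt>0).astype(np.uint8)
    N,l,stt,ce=cv2.connectedComponentsWithStats(m,connectivity=4)
    i=l[9,9] if n=='side' else l[9,9]
    yy,xx=np.nonzero(l==i);W=np.minimum(wt[yy,xx],25)
    u=np.average(xx+x,weights=W),np.average(yy+y,weights=W)
    P=np.array([ray(c,(a+x,b+y),.112)[:2] for a,b in zip(xx,yy)]);mu=np.average(P,axis=0,weights=W)
    e,v=np.linalg.eigh(np.cov((P-mu).T,aweights=W));print(n,len(xx),np.round(u,2),'mouth',ray(c,u,.112).round(4),'axis',np.arctan2(v[1,1],v[0,1])%np.pi,'len',4*np.sqrt(e))
    gb=cv2.GaussianBlur(g,(0,0),.8)
    def edge(La,Lb):
        a,b=proj(c,place(B2,[La,Lb]));d=(b-a)/np.linalg.norm(b-a);nn=np.array([-d[1],d[0]]);out=[]
        for t in np.linspace(.12,.88,45):
            o=np.arange(-4,4.01,.25);p=a+(b-a)*t+o[:,None]*nn
            v=cv2.remap(gb,p[None,:,0].astype(np.float32),p[None,:,1].astype(np.float32),cv2.INTER_LINEAR)[0]
            k=np.argmax(np.abs(np.gradient(v)));out.append(ray(c,p[k],.11)[:2])
        vx,vy,x0,y0=cv2.fitLine(np.array(out,np.float32),cv2.DIST_HUBER,0,.001,.001).ravel();return np.arctan2(vy,vx)%np.pi,(x0.round(4),y0.round(4))
    B2=np.array([.5379,-.2644,3.4516])
    print(' lock edge',edge((-.09,-.12,.11),(-.09,.12,.11)),'-90deg',edge((-.09,-.12,.11),(-.09,.12,.11))[0]-np.pi/2,' +y edge',edge((-.09,.12,.11),(.09,.12,.11)),'gap',edge((-.033,-.12,.11),(-.033,.12,.11))[0]-np.pi/2,'-y edge',edge((-.09,-.12,.11),(.09,-.12,.11)))
```

```text
side 59 [408.54 268.19] mouth [ 0.5985 -0.245   0.112 ] axis 0.2875128134153724 len [0.01510155 0.0322823 ]
 lock edge (np.float32(1.8721893), (np.float32(0.6204), np.float32(-0.2232))) -90deg 0.3013929  +y edge (np.float32(0.3036436), (np.float32(0.5789), np.float32(-0.3759))) gap 0.30179453 -y edge (np.float32(0.29649854), (np.float32(0.5003), np.float32(-0.1507)))
top 59 [407.75 198.22] mouth [ 0.5977 -0.2444  0.112 ] axis 0.3051362108109785 len [0.01411502 0.03258989]
 lock edge (np.float32(1.8635634), (np.float32(0.6206), np.float32(-0.2241))) -90deg 0.29276705  +y edge (np.float32(0.30242264), (np.float32(0.5635), np.float32(-0.3798))) gap 0.29944885 -y edge (np.float32(0.29843506), (np.float32(0.4992), np.float32(-0.1495)))
```

play_rows(
  rows="0.32 -0.515 0.03 0 0 -0.883 -1;0.32 -0.515 0.03 0 0 -0.883 -1;0.32 -0.515 0.03 0 0 -0.883 -1;0.32 -0.515 0.03 0 0 -0.883 -1;0.32 -0.515 0.03 0 0 -0.883 -1",
)

```text
clock: 8.37
tcp_pos: [0.4662, -0.0398, 0.2421]
tcp_rot: [0.0, 0.985, -0.174, -0.001]
contact_force: [0.4, 0.8, -0.4]
opening: 0.454
grip_force: 70.3
```

play_rows(
  rows="0.32 -0.515 0 0 0 -0.883 -1;0.32 -0.515 0 0 0 -0.883 -1;0.32 -0.515 0 0 0 -0.883 -1;0.32 -0.515 0 0 0 -0.883 -1;0.32 -0.515 0 0 0 -0.883 -1",
)

```text
clock: 8.78
tcp_pos: [0.5303, -0.1428, 0.2417]
tcp_rot: [0.0, 0.918, -0.395, -0.002]
contact_force: [-0.2, 0.3, -0.2]
opening: 0.459
grip_force: 70.3
```

play_rows(
  rows="0.32 -0.515 0 0 0 -0.883 -1;0.32 -0.515 0 0 0 -0.883 -1;0.32 -0.515 0 0 0 -0.883 -1;0.32 -0.515 0 0 0 -0.883 -1;0.32 -0.515 0 0 0 -0.883 -1",
)

```text
clock: 9.2
tcp_pos: [0.5944, -0.2457, 0.2415]
tcp_rot: [0.001, 0.803, -0.595, -0.002]
contact_force: [0.5, 0.3, -0.2]
opening: 0.46
grip_force: 70.4
```

play_rows(
  rows="0 0 0 0 0 0 -1;0 0 0 0 0 0 -1;0 0 0 0 0 0 -1;0 0 0 0 0 0 -1;0 0 0 0 0 0 -1",
)

```text
clock: 9.62
tcp_pos: [0.5941, -0.244, 0.2438]
tcp_rot: [-0.0, 0.805, -0.593, -0.0]
contact_force: [0.4, -0.0, 0.5]
opening: 0.453
grip_force: 70.4
```

Run:
```python
from h import *
from rig import capture
s,M=st();o=[]
for n,(x,y,w,h) in(('side',(360,190,120,120)),('top',(350,140,120,120))):
    c=capture(n);pickle.dump(c,open(n+'2.pkl','wb'));o.append(cv2.resize(c['img'][y:y+h,x:x+w],(400,400),interpolation=cv2.INTER_CUBIC))
    print(n,'tip',proj(c,s['tcp_pos']+M@[0,0,.0766]).round(1),'grasp',proj(c,s['tcp_pos']+M@[0,0,.003]).round(1))
cv2.imwrite('pics/lock1.png',np.hstack(o)[:,:,::-1])
```

```text
t 9.62 p [ 0.5941 -0.244   0.2438] yang 17.27000000000001 z [ 0.  0. -1.] op 0.453 g 70.4 F [ 0.4 -0.   0.5] q [-0.15  0.44  0.36 -0.   -1.49  0.45]
side tip [[410.5 255. ]] grasp [[415.3 234.5]]
top tip [[411.4 192.4]] grasp [[416.3 181.9]]
```

View pics/lock1.png

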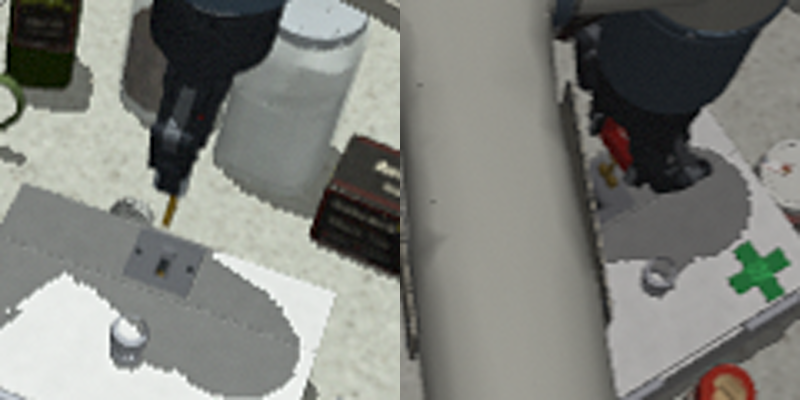

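Run:
```python
from h import *
p=np.array([.5941,-.244,.2438]);a=.3012
for n,(x,y,w,h) in(('side',(395,235,35,35)),('top',(395,180,35,25))):
    c=pickle.load(open(n+'2.pkl','rb'));H=cv2.cvtColor(c['img'],cv2.COLOR_RGB2HSV)[y:y+h,x:x+w]
    m=((H[...,0]>=12)&(H[...,0]<=30)&(H[...,1]>90)&(H[...,2]>40)).astype(np.uint8)
    yy=np.nonzero(m.any(1))[0]
    print(n,[(int(r+y),int(np.nonzero(m[r])[0].min()+x),int(np.nonzero(m[r])[0].max()+x)) for r in yy])
    f=np.array([np.cos(a),np.sin(a),0])
    for z,o in((0,0),(0,.01),(0,-.01),(.012,0),(.012,.01),(.012,-.01),(.03,0),(.046,0)): print('  z',z,'off',o,proj(c,p+[0,0,-.0766+z]+f*o).round(1).ravel(),end=';')
    print()
```

```text
side [(248, 411, 412), (249, 411, 412), (250, 411, 412), (251, 411, 412), (252, 410, 412), (253, 410, 411), (254, 410, 411), (255, 409, 410), (256, 409, 410), (257, 409, 409)]
  z 0 off 0 [410.5 255. ];  z 0 off 0.01 [411.8 251.9];  z 0 off -0.01 [409.1 258.1];  z 0.012 off 0 [411.2 251.8];  z 0.012 off 0.01 [412.5 248.7];  z 0.012 off -0.01 [409.8 255. ];  z 0.03 off 0 [412.4 246.9];  z 0.046 off 0 [413.4 242.5];
top [(188, 414, 414), (189, 410, 413), (190, 410, 413), (191, 410, 412), (192, 411, 413), (193, 412, 414), (194, 412, 414), (195, 413, 414)]
  z 0 off 0 [411.4 192.4];  z 0 off 0.01 [409.2 189.2];  z 0 off -0.01 [413.6 195.5];  z 0.012 off 0 [412.2 190.7];  z 0.012 off 0.01 [409.9 187.6];  z 0.012 off -0.01 [414.4 193.9];  z 0.03 off 0 [413.3 188.3];  z 0.046 off 0 [414.4 186. ];
```

The key stands upright over the lock: in the side view its tip is near (409,257), and in the top view the bit runs from (410,189) to (414,195). Both match the tool axis to within 1 px. Next I'll descend.

play_rows(
  rows="0.1 -0.025 0 0 0 0 -1;0 0 -0.3 0 0 0 -1;0 0 -0.4 0 0 0 -1;0 0 -0.4 0 0 0 -1;0 0 -0.2 0 0 0 -1",
)

```text
clock: 10.13
tcp_pos: [0.5978, -0.2452, 0.1896]
tcp_rot: [0.0, 0.805, -0.593, -0.001]
contact_force: [0.4, 0.0, -1.0]
opening: 0.46
grip_force: 70.4
```

play_rows(
  rows="0 0 0 0 0 0 -1;0 0 -0.05 0 0 0 -1;0 0 -0.08 0 0 0 -1;0 0 -0.08 0 0 0 -1;0 0 0 0 0 0 -1",
)

```text
clock: 10.55
tcp_pos: [0.5984, -0.2457, 0.1832]
tcp_rot: [-0.0, 0.805, -0.594, -0.0]
contact_force: [0.6, 0.7, -0.7]
opening: 0.457
grip_force: 70.4
```

```bash
python3 -c "
from h import *
st()"
```

```text
t 10.55 p [ 0.5984 -0.2457  0.1832] yang 17.189999999999998 z [ 0.  0. -1.] op 0.457 g 70.4 F [ 0.6  0.7 -0.7] q [-0.15  0.47  0.25 -0.   -1.35  0.45]
```

play_rows(
  rows="0 0 -0.12 0 0 0 -1;0 0 -0.12 0 0 0 -1;0 0 -0.12 0 0 0 -1;0 0 -0.06 0 0 0 -1;0 0 0 0 0 0 -1",
)

```text
clock: 10.97
tcp_pos: [0.5986, -0.2455, 0.1657]
tcp_rot: [-0.0, 0.805, -0.593, -0.0]
contact_force: [0.9, -0.1, -1.5]
opening: 0.463
grip_force: 70.3
```

play_rows(
  rows="0 0 -0.05 0 0 0 -1;0 0 -0.05 0 0 0 -1;0 0 -0.05 0 0 0 -1;0 0 0 0 0 0 -1;0 0 0 0 0 0 -1",
)

```text
clock: 11.38
tcp_pos: [0.5987, -0.2459, 0.1614]
tcp_rot: [-0.0, 0.805, -0.593, 0.001]
contact_force: [0.9, -0.2, 3.2]
opening: 0.456
grip_force: 71.0
```

play_rows(
  rows="0 0 -0.04 0 0 0 -1;0 0 0 0 0 0 -1;0 0 -0.02 0 0 0 -1;0 0 0 0 0 0 -1;0 0 0 0 0 0 -1",
)

```text
clock: 11.8
tcp_pos: [0.5988, -0.2461, 0.1612]
tcp_rot: [-0.0, 0.805, -0.593, 0.002]
contact_force: [-2.5, 3.7, 13.1]
opening: 0.458
grip_force: 72.1
```

The key has bottomed out. Now the clockwise turn.

play_rows(
  rows="0 0 0.01 0 0 -0.5 -1;0 0 0 0 0 -0.9 -1;0 0 0 0 0 -0.9 -1;0 0 0 0 0 -0.9 -1;0 0 0 0 0 -0.9 -1",
  force=90,
)

```text
clock: 12.22
tcp_pos: [0.5989, -0.2458, 0.1613]
tcp_rot: [0.001, -0.658, 0.753, -0.001]
contact_force: [-1.7, 3.5, 13.5]
opening: 0.457
grip_force: 89.1
```

```bash
python3 -c "
from h import *
s,M=st();print(s['ft_torque'])"
```

```text
t 12.22 p [ 0.5989 -0.2458  0.1613] yang 172.37 z [ 0.003 -0.001 -1.   ] op 0.457 g 89.1 F [-1.7  3.5 13.5] q [-0.15  0.48  0.21  0.   -1.29  0.01]
[1.66233546 0.81887191 0.0969359 ]
```

play_rows(
  rows="0 0 0 0 0 -0.9 -1;0 0 0 0 0 -0.9 -1;0 0 0 0 0 -0.9 -1;0 0 0 0 0 -0.9 -1;0 0 0 0 0 -0.9 -1",
)

```text
clock: 12.63
tcp_pos: [0.5991, -0.2452, 0.1613]
tcp_rot: [0.002, -0.465, 0.885, -0.001]
contact_force: [-1.5, 6.2, 13.2]
opening: 0.456
grip_force: 89.2
```

play_rows(
  rows="0 0 0 0 0 -0.9 -1;0 0 0 0 0 -0.9 -1;0 0 0 0 0 -0.7 -1;0 0 0 0 0 -0.5 -1;0 0 0 0 0 0 -1",
)

```text
clock: 13.05
tcp_pos: [0.5994, -0.245, 0.1613]
tcp_rot: [0.002, -0.321, 0.947, -0.001]
contact_force: [-0.7, 5.8, 13.5]
opening: 0.456
grip_force: 89.2
```

```bash
python3 -c "
from h import *
s,M=st();print(s['ft_torque'])"
```

```text
t 13.05 p [ 0.5994 -0.245   0.1613] yang 127.49 z [ 0.004  0.    -1.   ] op 0.456 g 89.2 F [-0.7  5.8 13.5] q [-0.15  0.48  0.21 -0.   -1.29 -0.77]
[2.48055411 0.45570642 0.02299132]
```

play_rows(
  rows="0 0 0 0 0 -0.6 -1;0 0 0 0 0 -0.6 -1;0 0 0 0 0 -0.4 -1;0 0 0 0 0 -0.3 -1;0 0 0 0 0 0 -1",
)

```text
clock: 13.47
tcp_pos: [0.6001, -0.2451, 0.1614]
tcp_rot: [0.003, -0.226, 0.974, -0.001]
contact_force: [1.3, 4.9, 11.3]
opening: 0.457
grip_force: 89.0
```

```bash
python3 -c "
from h import *
s,M=st();print(s['ft_torque'])"
```

```text
t 13.47 p [ 0.6001 -0.2451  0.1614] yang 116.16 z [ 0.006 -0.    -1.   ] op 0.457 g 89.0 F [ 1.3  4.9 11.3] q [-0.15  0.48  0.21 -0.   -1.29 -0.97]
[ 2.09869147 -0.36330375  0.15615029]
```

play_rows(
  rows="0 0 0 0 0 -0.4 -1;0 0 0 0 0 -0.4 -1;0 0 0 0 0 0 -1;0 0 0 0 0 0 -1;0 0 0 0 0 0 -1",
)

```text
clock: 13.88
tcp_pos: [0.6002, -0.2451, 0.1614]
tcp_rot: [0.003, -0.187, 0.982, -0.001]
contact_force: [0.9, 5.1, 11.0]
opening: 0.455
grip_force: 89.1
```

```bash
python3 -c "
from h import *
s,M=st();print(s['ft_torque'])"
```

```text
t 13.88 p [ 0.6002 -0.2451  0.1614] yang 111.54 z [ 0.006 -0.001 -1.   ] op 0.455 g 89.1 F [ 0.9  5.1 11. ] q [-0.15  0.48  0.21 -0.   -1.29 -1.05]
[ 2.05356031 -0.38095716  0.78615141]
```

The reaction torque rose to 0.79 N m, so the lock is on its stop. Now I'll release the key, lift, and move over the knob.

play_rows(
  rows="0 0 0 0 0 0 -0.03;0 0 0 0 0 0 0.2;0 0 0 0 0 0 0.45;0 0 0 0 0 0 0.45;0 0 0 0 0 0 0.45",
)

```text
clock: 14.3
tcp_pos: [0.5979, -0.246, 0.1579]
tcp_rot: [-0.001, -0.185, 0.983, 0.0]
contact_force: [0.0, 0.4, 0.2]
opening: 0.726
grip_force: 0.0
```

play_rows(
  rows="0 0 0.3 0 0 0 0.45;0 0 0.6 0 0 0 0.45;0 0 0.6 0 0 0 0.45;0 0 0.6 0 0 0 0.45;0 0 0.3 0 0 0 0.45",
)

```text
clock: 14.72
tcp_pos: [0.5989, -0.2465, 0.2578]
tcp_rot: [0.002, -0.185, 0.983, -0.001]
contact_force: [-0.1, -0.8, 0.5]
opening: 0.729
grip_force: 0.0
```

play_rows(
  rows="-0.4 -0.12 0 0 0 -0.14 0.45;-0.55 -0.16 0 0 0 -0.14 0.45;-0.55 -0.16 0 0 0 -0.14 0.45;-0.55 -0.16 0 0 0 -0.14 0.45;0 0 0 0 0 -0.14 0.45",
)

```text
clock: 15.13
tcp_pos: [0.5134, -0.2709, 0.2555]
tcp_rot: [-0.0, -0.148, 0.989, -0.0]
contact_force: [0.4, -0.3, -0.4]
opening: 0.723
grip_force: 0.0
```

Run:
```python
from h import *
from rig import capture
s,M=st();c=capture('side')
cv2.imwrite('pics/knob1.png',cv2.resize(c['img'][200:350,330:480],None,fx=4,fy=4,interpolation=cv2.INTER_CUBIC)[:,:,::-1])
```

```text
t 15.13 p [ 0.5134 -0.2709  0.2555] yang 107.04 z [ 0. -0. -1.] op 0.723 g 0.0 F [ 0.4 -0.3 -0.4] q [-0.22  0.32  0.2   0.   -1.45 -1.06]
```

View pics/knob1.png

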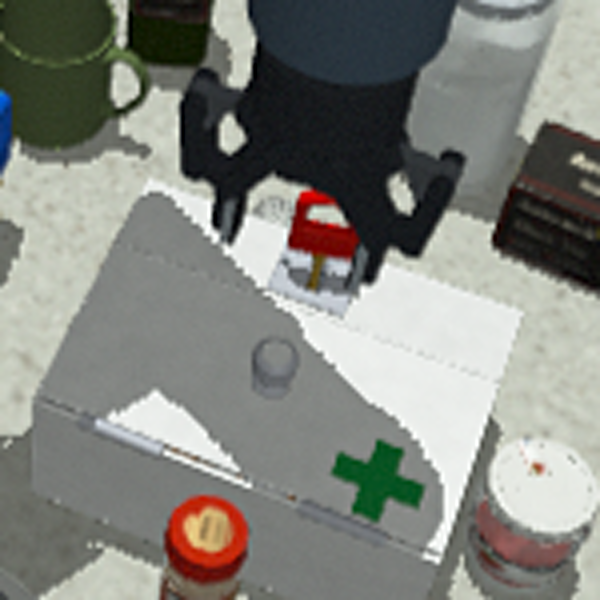

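The red key stands in the lock with its bow turned crosswise at crop (322,235), and the knob is clear at (275,365). Next I'll descend on the knob.

play_rows(
  rows="0.03 0.02 0 0 0 0 0.3;0 0 -0.5 0 0 0 0.3;0 0 -0.6 0 0 0 0.2;0 0 -0.6 0 0 0 0.1;0 0 -0.3 0 0 0 0.1",
)

```text
clock: 15.6
tcp_pos: [0.5172, -0.2679, 0.1707]
tcp_rot: [-0.002, -0.15, 0.989, 0.001]
contact_force: [0.0, -0.2, 0.5]
opening: 0.548
grip_force: 0.0
```

play_rows(
  rows="0 0 0 0 0 0 0.1;0 0 -0.3 0 0 0 0.1;0 0 -0.4 0 0 0 0.1;0 0 -0.3 0 0 0 0.1;0 0 0 0 0 0 0.1",
)

```text
clock: 16.02
tcp_pos: [0.5173, -0.2683, 0.1325]
tcp_rot: [-0.002, -0.15, 0.989, 0.001]
contact_force: [-0.4, 0.4, -0.3]
opening: 0.551
grip_force: 0.0
```

```bash
python3 -c "
from h import *
st()"
```

```text
t 16.02 p [ 0.5173 -0.2683  0.1325] yang 107.22 z [-0.003  0.001 -1.   ] op 0.551 g 0.0 F [-0.4  0.4 -0.3] q [-0.21  0.38 -0.02 -0.   -1.17 -1.06]
```

Run:
```python
import numpy as np
r=np.array([-64,24.]);P=lambda t:np.array([r[0]*np.cos(t)+r[1]*np.sin(t),-r[0]*np.sin(t)+r[1]*np.cos(t)])
for k in range(20):
    d=P(np.radians(3*k+3))-P(np.radians(3*k));print(3*k+3,'%.3f %.3f %.3f'%(-.9553*d[0]/40,-.2955*d[0]/40,d[1]/40))
print('rot per 3deg',.5*.2955,-.5*.9553)
```

```text
3 -0.032 -0.010 0.083
6 -0.036 -0.011 0.081
9 -0.040 -0.012 0.079
12 -0.044 -0.014 0.077
15 -0.048 -0.015 0.074
18 -0.051 -0.016 0.071
21 -0.055 -0.017 0.068
24 -0.058 -0.018 0.065
27 -0.062 -0.019 0.062
30 -0.065 -0.020 0.059
33 -0.067 -0.021 0.055
36 -0.070 -0.022 0.051
39 -0.073 -0.022 0.047
42 -0.075 -0.023 0.043
45 -0.077 -0.024 0.039
48 -0.079 -0.024 0.035
51 -0.080 -0.025 0.031
54 -0.082 -0.025 0.026
57 -0.083 -0.026 0.022
60 -0.084 -0.026 0.017
rot per 3deg 0.14775 -0.47765
```

play_rows(
  rows="0 0 0.04 0 0 0 0.1;0 0 0 0 0 0 -1;0 0 0 0 0 0 -1;0 0 0 0 0 0 -1;0 0 0 0 0 0 -1",
  force=60,
)

```text
clock: 16.43
tcp_pos: [0.5193, -0.2709, 0.1384]
tcp_rot: [0.002, -0.15, 0.989, -0.002]
contact_force: [2.6, -5.6, -0.3]
opening: 0.27
grip_force: 58.7
```

play_rows(
  rows="-0.032 -0.010 0.083 0.148 -0.478 0 -1;-0.036 -0.011 0.081 0.148 -0.478 0 -1;-0.040 -0.012 0.079 0.148 -0.478 0 -1;-0.044 -0.014 0.077 0.148 -0.478 0 -1;-0.048 -0.015 0.074 0.148 -0.478 0 -1",
)

```text
clock: 16.85
tcp_pos: [0.5107, -0.2736, 0.1532]
tcp_rot: [0.131, -0.148, 0.98, 0.017]
contact_force: [4.4, -8.7, -6.1]
opening: 0.273
grip_force: 59.4
```

```bash
python3 -c "
from h import *
st()"
```

```text
t 16.85 p [ 0.5107 -0.2736  0.1532] yang 107.17 z [ 0.253  0.073 -0.965] op 0.273 g 59.4 F [ 4.4 -8.7 -6.1] q [-0.32  0.26 -0.11 -0.18 -0.99 -0.87]
```

play_rows(
  rows="-0.051 -0.016 0.071 0.148 -0.478 0 -1;-0.055 -0.017 0.068 0.148 -0.478 0 -1;-0.058 -0.018 0.065 0.148 -0.478 0 -1;-0.062 -0.019 0.062 0.148 -0.478 0 -1;-0.065 -0.020 0.059 0.148 -0.478 0 -1",
)

```text
clock: 17.27
tcp_pos: [0.4983, -0.2774, 0.1658]
tcp_rot: [0.258, -0.144, 0.955, 0.036]
contact_force: [2.9, -9.5, -8.9]
opening: 0.274
grip_force: 59.3
```

play_rows(
  rows="-0.067 -0.021 0.055 0.148 -0.478 0 -1;-0.070 -0.022 0.051 0.148 -0.478 0 -1;-0.073 -0.022 0.047 0.148 -0.478 0 -1;-0.075 -0.023 0.043 0.148 -0.478 0 -1;-0.077 -0.024 0.039 0.148 -0.478 0 -1",
)

```text
clock: 17.68
tcp_pos: [0.4833, -0.2821, 0.1745]
tcp_rot: [0.379, -0.138, 0.913, 0.055]
contact_force: [2.3, -7.6, -11.7]
opening: 0.274
grip_force: 59.3
```

```bash
python3 -c "
from h import *
st()"
```

```text
t 17.68 p [ 0.4833 -0.2821  0.1745] yang 107.07 z [ 0.678  0.205 -0.706] op 0.274 g 59.3 F [  2.3  -7.6 -11.7] q [-0.71  0.16 -0.19 -0.84 -0.92 -0.13]
```

play_rows(
  rows="-0.079 -0.024 0.035 0.148 -0.478 0 -1;-0.080 -0.025 0.031 0.148 -0.478 0 -1;-0.082 -0.025 0.026 0.148 -0.478 0 -1;-0.083 -0.026 0.022 0.148 -0.478 0 -1;-0.084 -0.026 0.017 0.148 -0.478 0 -1",
)

```text
clock: 18.1
tcp_pos: [0.4666, -0.2873, 0.1788]
tcp_rot: [0.495, -0.129, 0.856, 0.072]
contact_force: [5.2, -4.4, -13.7]
opening: 0.27
grip_force: 59.3
```

```bash
python3 -c "
from h import *
st()"
```

```text
t 18.1 p [ 0.4666 -0.2873  0.1788] yang 107.0 z [ 0.829  0.251 -0.5  ] op 0.27 g 59.3 F [  5.2  -4.4 -13.7] q [-0.97  0.23 -0.23 -1.19 -1.1   0.29]
```

play_rows(
  rows="0 0 0 0 0 0 -0.3;0 0 0 0 0 0 0;0 0 0 0 0 0 0.3;0 0 0 0 0 0 0.3;0 0 0 0 0 0 0.3",
)

```text
clock: 18.52
tcp_pos: [0.4677, -0.2841, 0.1805]
tcp_rot: [0.495, -0.131, 0.856, 0.074]
contact_force: [0.0, -0.1, 0.0]
opening: 0.649
grip_force: 0.0
```

play_rows(
  rows="-0.1 -0.03 0.06 0 0 0 0.3;-0.2 -0.06 0.12 0 0 0 0.3;-0.3 -0.09 0.18 0 0 0 0.3;-0.4 -0.12 0.24 0 0 0 0.3;-0.4 -0.12 0.24 0 0 0 0.3",
)

```text
clock: 18.93
tcp_pos: [0.4101, -0.3012, 0.2138]
tcp_rot: [0.494, -0.13, 0.856, 0.075]
contact_force: [0.1, -0.9, 0.5]
opening: 0.65
grip_force: 0.0
```

play_rows(
  rows="-0.3 -0.09 0.3 0 0 0 0.3;-0.3 -0.09 0.4 0 0 0 0.3;-0.1 0 0.4 0 0 0 0.3;0 0 0.3 0 0 0 0.3;0 0 0 0 0 0 0.3",
)

```text
clock: 19.35
tcp_pos: [0.3827, -0.3095, 0.2723]
tcp_rot: [0.495, -0.131, 0.856, 0.072]
contact_force: [-0.0, -0.0, -0.0]
opening: 0.655
grip_force: 0.0
```

Run:
```python
from h import *
from rig import capture
s,M=st();a=capture('side');b=capture('top')
cv2.imwrite('pics/end.png',np.hstack([cv2.resize(a['img'][160:400,160:480],(400,300)),cv2.resize(b['img'][120:360,200:520],(400,300))])[:,:,::-1])
```

```text
t 19.35 p [ 0.3827 -0.3095  0.2723] yang 107.17 z [ 0.829  0.253 -0.499] op 0.655 g 0.0 F [-0. -0. -0.] q [-1.14  0.08 -0.15 -1.08 -1.34  0.15]
```

View pics/end.png

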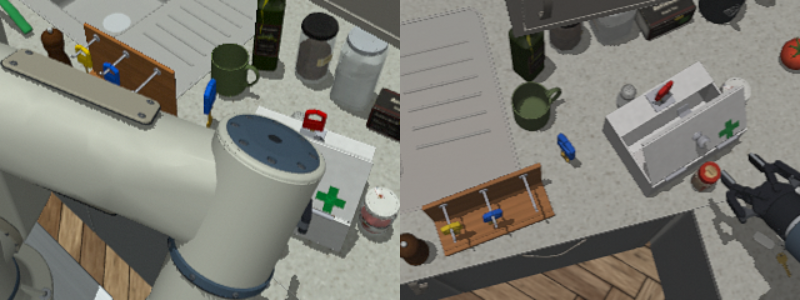

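Run:
```python
from h import *
c=pickle.load(open('top0.pkl','rb'));hx,hy=.5981-.148*.9553,-.2447-.148*.2955
for t in(45,50,55,60,65):
    a=np.radians(t);L=.121
    for y in(.118,-.118):
        x=-L*np.cos(a);X=[hx-.9553*x+.2955*y,hy-.2955*x-.9553*y,.11+L*np.sin(a)]
        u=proj(c,X)[0];print(t,y,((u-[200,120])/.8+[400,0]).round(0))
```

```text
45 0.118 [733.  80.]
45 -0.118 [634. 139.]
50 0.118 [736.  82.]
50 -0.118 [637. 141.]
55 0.118 [739.  84.]
55 -0.118 [640. 144.]
60 0.118 [743.  86.]
60 -0.118 [643. 147.]
65 0.118 [746.  89.]
65 -0.118 [646. 150.]
```

The picture shows the lid's corners at about crop (745,90) and (645,150), which fits 60–65°. The blue key is on the middle hook (490,215), yellow is in place (452,228), red is in the lock (664,92), and the jars haven't moved. I'm handing the job in.

```bash
python3 -c "
from rig import close_job
print(close_job())"
```

```text
the job is handed in; nothing more can be done
None
```

I handed the job in at about 19 s of the 67 s allowed: the blue key hangs on the middle hook, the red key is fully home in the lock and turned to its stop, the lid stands open by itself at about 60°, and the final picture shows the yellow key and everything else where it was; no verdict came back.

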